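# Show the red biscuit stamp to the hygiene camera

## Robot

A 7-joint arm with a two-finger parallel gripper is mounted at the origin on the work surface. World frame = base frame: x ahead of the robot, y to its left, z up, the work surface at z = 0. Lengths are in m, angles in rad, forces in N, time in s.
With the tool pointing down it reaches from about 0.425 to 0.925 m from the base axis. Payload 6.8 kg.
Tool frame: the origin (TCP) lies at the centre of the arm's flange, where the gripper is bolted on; the fingertips stand 173 mm ahead of it and the grasp point (between the pads) lies 155 mm ahead of it (r.hold_point_z is the distance from the TCP to the grasp point, in m); z points along the fingers, x is the direction in which the jaws open and shut, and the axes are right-handed (so a half turn about z gives the same grasp; the last joint's range is limited). The gripper opens to 85 mm and grips with 20 to 120 N. Pads are 22 mm wide; open, the fingers measure 114 mm over their backs; the gripper's body (76 mm by 85 mm) begins 54 mm behind the grasp point. The pads swing forward as they close: fully open they stand 13 mm farther back than shut.
Start: joints at [-1.349, 0.477, 0.022, 1.555, -0.011, 1.109, -0.083], TCP at [0.219, 0.639, 0.405] pointing down, gripper open.
Joint ranges: [-2.96, 2.96], [-0.34, 2.1], [-1.41, 1.46], [0.24, 2.44], [-1.37, 4.51], [0.17, 1.92], [-2.96, 2.96]. Speed limits (rad/s): [2.39, 2.39, 3.14, 3.14, 3.14, 3.14, 3.14].

## Interface

Orientations are given as a rotation vector (axis times angle).
In Python, from bench import r gives the robot as it stands.
- The arm moves only by the tool apply_moves, never from a script. Its arguments are lists of equal length, an entry for each row: "dp": the shift along the tool's x, y, z scaled (see below), a list of three; "twist": the turn, a rotation vector about the tool's x, y, z scaled (see below), a list of three; "jaw": the closure in counts, from 0 (fully open) to 255 (shut). In form: {"dp": [[x, y, z], ...], "twist": [[rx, ry, rz], ...], "jaw": [jaw, ...]}. A call has 1 to 20 rows; each row shifts and turns the pose as measured when the row begins, along the tool's axes as they then stand; what a row does not reach is not made up. The controller multiplies each number of a shift by 12 cm and each number of a turn by 120 degrees. A row lasts 1/10 s, in which the tool goes at most 50 mm and 8.59 degrees, less where a joint would pass 70% of its speed; a pose out of reach is approached as far as the arm can. A call with a number of a shift or a turn outside -1 to 1 is refused whole. A call with a gripper value outside its range is refused whole. The fingers move at their own pace and stop on an object; "grip_force" is the grip in N (left out, the last holds). Time passes only in rows, so rows that do not move let the fingers close. It gives the time, the measured TCP pose, the force and the opening at its end, in the units of the state.
- r.get_obs(): the state, without advancing time (a new reading comes with each control period).
- r.grab_frame(name): name is "side" or "top" or "wrist"; returns a dict with "color" (480x640x3 uint8, red, green, blue), "z_map" (480x640 float32, m along the optical axis (not along the pixel's ray), 0 where there is no reading), "intrinsics" (3x3 intrinsics, pixels), "dist_coeffs" ([k1, k2, p1, p2, k3] as OpenCV has them; the pictures are not rectified), "R" (3x3) and "t" (3): a world point X has camera coordinates R X + t; the wrist camera has in their place "hand_eye" (4x4, takes a point from camera to tool coordinates, whose origin is the TCP and whose axes are the tool frame's). Camera axes: x right, y down, z forward; pixel columns grow to the right and rows downward; lengths in m; the calibration is good to about 2 mm. A picture is of the moment at which its call begins: read the wrist's pose just before it.
- r.hand_in(): hands the job in, once; it reports no verdict.
The state is a dict: "clock": time; "joints": joint angles; "qvel": joint speeds; "tau": joint torques, N m; "tcp_pos": TCP position; "orientation": TCP orientation; "contact_force": force on the tool from outside, world axes, zero at the start; "moment": the same for the moment, N m; "grip_width": finger opening in m.
Only numpy, scipy, OpenCV 4.12 (cv2) and the standard library are available. Lean on these libraries where they do the work, as an engineer would, in place of code of your own. Each camera call takes 0.05 s, during which the arm holds its last target.

## Task

Slide the clear cover of the stamp case fully open, take out the biscuit stamp with the red handle and show its flat face to the inspection camera: hold it in the air with the face squarely towards the lens, centred on the lens's line of sight, 13 cm from the glass. The job finishes with the robot still holding the stamp there, motionless. Leave the cover open and the other two stamps standing in the case, do not touch the camera, and disturb nothing else on the bench.

Things in the scene. Friction and masses are not known exactly. Their poses are not given: they have to be found in the camera images.
- cover_grip (a point): Grip fin of the case's clear sliding cover: black upright bar, 60 mm long along the case's x, 12 mm thick along the case's y (pinch it across this), rising 32 mm above the cover's upper face. This point is on the fin's middle, 18 mm above the cover's upper face, 14 mm below the fin's top. Axes as the case's.
- cover (a joint): How far the clear cover has slid open, in m: 0 shut, 0.21 at its end stop. It grows as the cover moves along the case's own +y axis (to the left, over the fixed half). It slides with about 1.5 N of friction and some drag, and stays where it is left.
- case: Fixed white case, 220 mm in x, 440 in y, turned up to 12 degrees; origin under its centre, z up. Its -y half (robot's right) is the stamp bay under the clear cover, inside x -102 to 102, y -212 to -4 mm, floor 8 mm above the bench; the +y half has a fixed teal top. Walls 8 mm. Rails along y reach 116 mm above the bench, the cover lies at 106 to 112, its fin's top at 144 mm.
- red_stamp_mid (a point): Biscuit stamp with the RED handle, about 130 g, standing face down in one of three spots in a row along the case's y, 66 mm apart. 90 mm tall: aluminium disc 48 mm wide, 12 thick (its lower side is the flat face), steel neck 16 mm wide, then a straight round handle 26 mm wide from 26 to 90 mm above the face. This point: on its axis 45 mm above the face; z from face to handle top.
- red_stamp_handle (a point): Middle of the red handle's upper part, where it is best gripped: on the stamp's axis, 62 mm above the face, 28 mm below the handle's top; z from face to handle top.
- red_face (a point): Centre of the red stamp's flat face (its lower side when standing); z points from the face to the handle.
- red_stamp: The red stamp itself; origin at the centre of its face, z towards the handle's top.
- blue_stamp_mid (a point): Stamp of the same shape and size with a blue handle: stays standing in the case. Point 45 mm above its face.
- wood_stamp_mid (a point): Stamp of the same shape and size with a pale wooden handle: stays standing in the case. Point 45 mm above its face.
- lens (a point): Centre of the inspection camera's glass, 100 mm above the bench, ringed by a white light ring 72 mm across. z points out of the lens along its line of sight: upward, leaning 30 degrees from vertical towards the -x side of the camera's base (roughly towards the robot; the base is turned by up to about 25 degrees).
- focus (a point): The place in the air where the face is to be: on the lens's line of sight, 130 mm out from the glass; same axes as the lens, z pointing away from the camera.
- camera: The inspection camera: grey base plate 110 x 110 x 12 mm fixed to the bench with two cheeks up to 80 mm high and the tilted black camera barrel, 72 mm wide at most, highest point about 118 mm. Origin on the bench right under the lens; x, y level, z up.
- beaker: White cup, 68 mm across, 80 mm tall, bystander; origin under its centre.
- bowl: Small metal bowl, 100 mm across, 50 mm tall, bystander; origin under its centre.
- can: White can with a green label, 66 mm across, 100 mm tall, bystander; origin under its centre.
- jar: Amber jar with steel cap, 60 mm across, 100 mm tall, bystander; origin under its centre.

How it is judged:
On the way, in this order (a step that is already met when the one before it is completed fails the run):
1. the clear cover is slid fully open (value of joint cover above 0.19 m), for 0.2 s.
2. the red stamp is lifted clear of the case in the fingers (height (world z) of red_face above 0.13 m and contact force between red_stamp and the fingers above 0.5 N and contact force between red_stamp and case below 0.1 N), for 0.2 s.
At the end, for the whole second after the job is handed in: The red stamp is held in the fingers alone, still, the centre of its face within 22 mm of the point 130 mm out from the lens on its line of sight, the face turned to the lens within 0.2 rad; the cover is open (above 0.17 m) and the other two stamps stand within 30 mm of where they were, upright (distance between red_face and focus below 0.022 m and angle between the z axis of red_face and the z axis of focus, either way round below 0.2 rad and z of red_stamp_mid in the frame of focus above 0.015 m and contact force between red_stamp and the fingers above 0.5 N and contact force between red_stamp and case below 0.1 N and contact force between red_stamp and camera below 0.1 N and height (world z) of red_face above 0.15 m and linear speed of red_stamp below 0.03 m/s and angular speed of red_stamp below 0.3 rad/s and value of joint cover above 0.17 m and angle between each of blue_stamp_mid, wood_stamp_mid's own z axis and vertical below 0.35 rad and distance of each of blue_stamp_mid, wood_stamp_mid from where it was at the start of the episode below 0.03 m); the arm keeps its last pose, push and grip.
It fails at once if another stamp is tipped or moved by more than 30 mm ((distance of blue_stamp_mid from where it was at the start of the episode above 0.03 m or angle between blue_stamp_mid's own z axis and vertical above 0.35 rad) or (distance of wood_stamp_mid from where it was at the start of the episode above 0.03 m or angle between wood_stamp_mid's own z axis and vertical above 0.35 rad)).
It fails at once if the camera is touched (above 2 N) (contact force between camera and anything else above 2 N).
It fails at once if a bystander on the bench is moved by more than 40 mm (distance of any of beaker, bowl, can, jar from where it was at the start of the episode above 0.04 m).
It also fails if it takes over 48 s, if anything falls off the work surface, if the arm or the gripper's body presses on something with over 40 N, if the wrist force passes 120 N, or if a joint passes its speed limit or range.

## Working session

There is one attempt and no reset: what is moved stays moved. The work goes in short steps, Python scripts to look and compute and a tool call to move; the robot and the scene stay as the last step left them, time stands still between calls to the robot, and variables do not carry over. Pictures are saved under pics/ and viewed, and the job is handed in when it is done.

Besides the shell and the picture viewer there is one more tool, called after "Call:" in YAML: its name, and indented under it one key for each argument. apply_moves: Moves the arm, as the interface text tells. Shifts and turns lie within -1 to 1; 1 stands for 12 cm of shift or 120 degrees of turn. Its arguments: {"type":"object","properties":{"dp":{"type":"array"},"twist":{"type":"array"},"jaw":{"type":"array"},"grip_force":{"type":"number"}},"required":["dp","twist","jaw"]}

```bash
ls; mkdir -p pics; cat > h.py <<'E'
import numpy as np, cv2
from scipy.spatial.transform import Rotation as Ro
from bench import r
def save(f,n): cv2.imwrite('pics/'+n,cv2.cvtColor(f['color'],cv2.COLOR_RGB2BGR))
def px2w(f,u,v,z=None,pose=None,plane=None):
    K=np.array(f['intrinsics']);d=np.array(f['dist_coeffs'])
    xy=cv2.undistortPoints(np.array([[[u,v]]],float),K,d)[0,0]
    ray=np.array([xy[0],xy[1],1.])
    if 'R' in f: R=np.array(f['R']).T; o=-R@np.array(f['t'])
    else:
        H=np.array(f['hand_eye']);p,q=pose; T=np.eye(4);T[:3,:3]=Ro.from_rotvec(q).as_matrix();T[:3,3]=p
        M=T@H;R=M[:3,:3];o=M[:3,3]
    w=R@ray
    if plane is not None: return o+w*(plane-o[2])/w[2]
    if z is None: z=f['z_map'][int(round(v)),int(round(u))]
    return o+w*z
E
python3 - <<'E'
from h import *
o=r.get_obs();print(o)
for n in('top','side'):
    f=r.grab_frame(n);save(f,n+'0.png');np.savez(n+'0.npz',**f)
    print(n,f['R'],f['t'],f['intrinsics'],f['dist_coeffs'])
E
```

```text
pics
{'clock': 0.0, 'joints': array([-1.34910695,  0.47777192,  0.02234268,  1.55645631, -0.01150789,
        1.10929181, -0.08309934]), 'qvel': array([ 0.00180893, -0.00025768, -0.00155579, -0.00081075, -0.00266765,
        0.00037807,  0.0015835 ]), 'tau': array([ 1.38194195e-03, -5.96474218e+01,  1.60888832e+00, -2.81189150e+01,
        1.25205857e-02,  9.26179782e-03, -1.52937213e-05]), 'tcp_pos': array([0.21849655, 0.63836203, 0.40374234]), 'orientation': array([ 2.55500669e+00,  1.82601601e+00, -2.17661036e-03]), 'contact_force': array([-0.01058556,  0.43520908,  0.09709753]), 'moment': array([-0.01397545,  0.01162787,  0.02317727]), 'grip_width': 0.08539218577930238}
top [[ 1.89206413e-04 -9.99943685e-01  1.06108759e-02]
 [-9.98548425e-01 -7.60433515e-04 -5.38559614e-02]
 [ 5.38609973e-02 -1.05852836e-02 -9.98492336e-01]] [-0.01194284  0.56298545  1.47062481] [[578.88968725   0.         323.28820767]
 [  0.         578.88968725 238.01532183]
 [  0.           0.           1.        ]] [-0.06856166  0.          0.          0.          0.        ]
side [[ 0.97907188 -0.2032509  -0.0103603 ]
 [-0.1452177  -0.66204402 -0.73526154]
 [ 0.14258359  0.72137839 -0.67770431]] [-0.53804419  0.19442447  1.17603295] [[507.10224294   0.         315.71268947]
 [  0.         507.10224294 236.7085753 ]
 [  0.           0.           1.        ]] [-0.12578976  0.          0.          0.          0.        ]
```

View pics/top0.png

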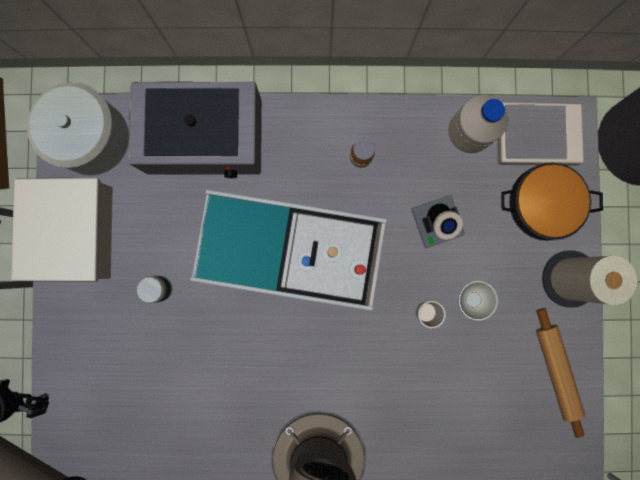

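View pics/side0.png

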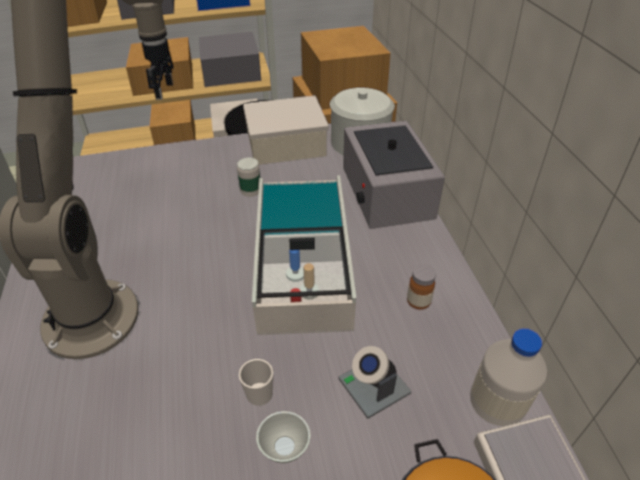

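The top view shows the case in the middle with the bay on the right, the fin near (314,252), the red handle near (360,270), wood (332,252) and blue (306,261). The lens is near (449,226). I'll enlarge these areas.

```bash
python3 - <<'E'
import cv2
a=cv2.imread('pics/top0.png')
cv2.imwrite('pics/c1.png',cv2.resize(a[180:320,180:400],None,fx=3.6,fy=3.6,interpolation=cv2.INTER_CUBIC))
cv2.imwrite('pics/c2.png',cv2.resize(a[180:260,400:480],None,fx=7,fy=7,interpolation=cv2.INTER_CUBIC))
a=cv2.imread('pics/side0.png')
cv2.imwrite('pics/c3.png',cv2.resize(a[330:420,330:420],None,fx=6,fy=6,interpolation=cv2.INTER_CUBIC))
E
```

```text
(no output)
```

View pics/c1.png

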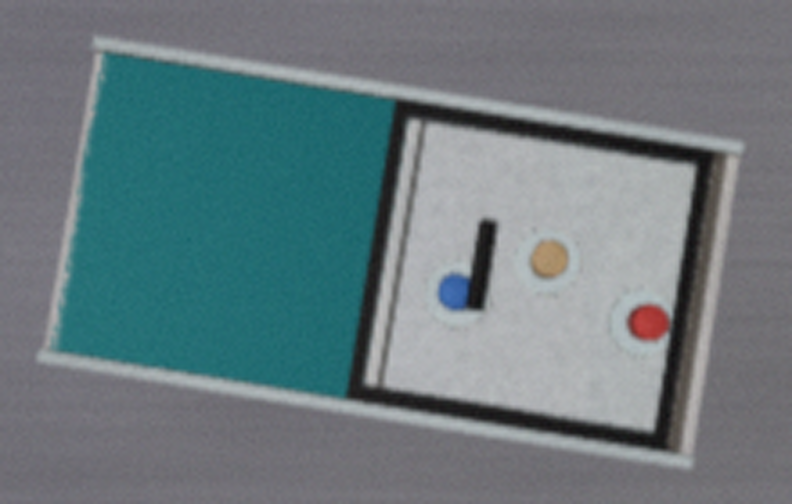

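View pics/c2.png

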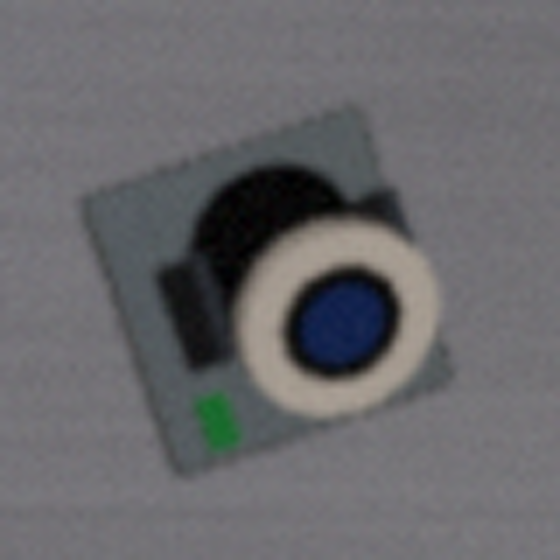

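View pics/c3.png

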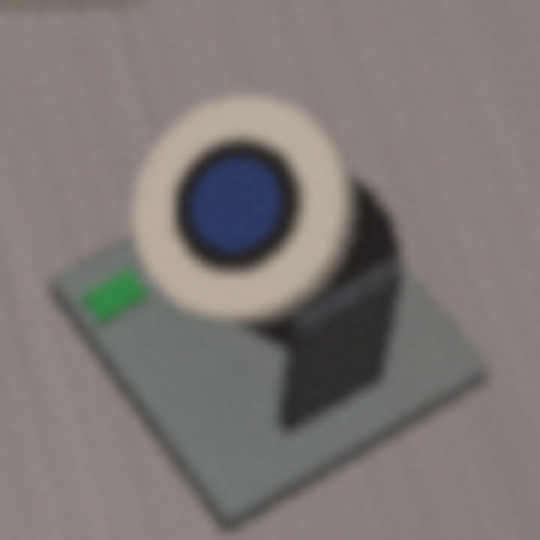

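c1: outer rail corners at about (95,40), (742,147), (690,466) and (40,356). The fin's top runs (488,222)–(477,308). Handle tops: red (648,322), blue (455,292), wood (549,259). c2: base corners at (83,197), (353,103), (453,375) and (180,475), lens at (343,321). c3: lens at (238,205).

```bash
python3 - <<'E'
from h import *
T=dict(np.load('top0.npz'));S=dict(np.load('side0.npz'))
g=lambda u,v:(180+u/3.6-.36,180+v/3.6-.36)
C=[px2w(T,*g(*p),plane=.116) for p in[(95,40),(742,147),(690,466),(40,356)]]
for c in C:print(c)
y1=C[0]-C[1];y2=C[3]-C[2];print('yaw',[np.degrees(np.arctan2(-y[0],y[1])) for y in(y1,y2)],np.linalg.norm(y1),np.linalg.norm(y2))
c=sum(C)/4;print('case c',c)
print('fin',[px2w(T,*g(*p),plane=.144) for p in[(488,222),(477,308)]])
for n,p in dict(red=(648,322),blue=(455,292),wood=(549,259)).items(): 
  u,v=g(*p);print(n,px2w(T,u,v,plane=.098),px2w(T,u,v))
k=lambda u,v:(400+u/7-.43,180+v/7-.43)
B=[px2w(T,*k(*p),plane=.012) for p in[(83,197),(353,103),(453,375),(180,475)]]
print('base',np.array(B),sum(B)/4)
e=[B[0]-B[3],B[1]-B[2]];print([np.degrees(np.arctan2(x[1],x[0])) for x in e]); e=[B[0]-B[1],B[3]-B[2]];print([np.degrees(np.arctan2(-x[0],x[1])) for x in e])
print('lens top',px2w(T,*k(343,321),plane=.1),px2w(T,*k(343,321)))
print('lens side',px2w(S,330+238/6-.4,330+205/6-.4,plane=.1),px2w(S,330+238/6-.4,330+205/6-.4))
# ring plane fit in both
for f,(u0,v0),nm in((T,k(343,321),'T'),(S,(330+238/6,330+205/6),'S')):
  P=[]
  for v in range(int(v0)-22,int(v0)+22):
    for u in range(int(u0)-22,int(u0)+22):
      c=f['color'][v,u].astype(int)
      if c.min()>135 and f['z_map'][v,u]>0:P.append(px2w(f,u,v))
  P=np.array(P);P=P[P[:,2]>.07];m=P.mean(0);w=np.linalg.svd(P-m)[2][2];w*=np.sign(w[2])
  print(nm,len(P),m,w,np.degrees(np.arccos(w[2])),np.degrees(np.arctan2(-w[1],-w[0])))
for n,p in dict(beaker=(431,314),bowl=(478,300),can=(152,289),jar=(362,152)).items(): print(n,px2w(T,*p,plane=.09))
E
```

```text
[0.67121171 0.27152653 0.116     ]
[ 0.59985214 -0.16059102  0.116     ]
[ 0.38808626 -0.12504155  0.116     ]
[0.46046619 0.30576484 0.116     ]
yaw [np.float64(-9.377151839390978), np.float64(-9.537212525244021)] 0.4379700505358519 0.43684436287933126
case c [0.52990408 0.0729147  0.116     ]
fin [array([0.5483081 , 0.00864996, 0.144     ]), array([0.492386  , 0.01574351, 0.144     ])]
red [ 0.48331881 -0.09876286  0.098     ] [ 0.48331555 -0.09782568  0.11076898]
blue [0.50343815 0.03092822 0.098     ] [0.50329691 0.03074285 0.10766242]
wood [ 0.52564403 -0.03223566  0.098     ] [ 0.52524498 -0.03189639  0.11109697]
base [[ 0.64188974 -0.23985082  0.012     ]
 [ 0.6772207  -0.34097534  0.012     ]
 [ 0.57608968 -0.37702845  0.012     ]
 [ 0.53904379 -0.27492672  0.012     ]] [ 0.60856098 -0.30819533  0.012     ]
[np.float64(18.83208552907368), np.float64(19.621103456915733)]
[np.float64(19.258430748906985), np.float64(19.942448179302893)]
lens top [ 0.5893669  -0.31603823  0.1       ] [ 0.58898181 -0.31487982  0.10506247]
lens side [ 0.59017777 -0.31548373  0.1       ] [ 0.59043202 -0.31484006  0.09895415]
T 255 [ 0.59011323 -0.31490073  0.09986473] [-0.48781802 -0.17169346  0.85589423] 31.141333887523245 19.390136953771492
S 586 [ 0.5901387  -0.31541066  0.10076939] [-0.47388486 -0.17068937  0.86388557] 30.244305333922494 19.808596971340837
beaker [ 0.37396582 -0.2730695   0.09      ]
bowl [ 0.40751849 -0.38909019  0.09      ]
can [0.43434838 0.40608312 0.09      ]
jar [ 0.77122767 -0.10621004  0.09      ]
```

Call:
apply_moves:
  dp:
    - [0,0,0]
    - [0,0,0]
    - [-0.296,0.208,0.023]
    - [-0.296,0.208,0.023]
    - [-0.296,0.208,0.023]
    - [-0.296,0.208,0.023]
    - [-0.296,0.208,0.023]
    - [-0.296,0.208,0.023]
    - [-0.296,0.208,0.023]
    - [-0.296,0.208,0.023]
    - [-0.296,0.208,0.023]
    - [-0.296,0.208,0.023]
    - [-0.296,0.208,0.023]
    - [-0.296,0.208,0.023]
  twist:
    - [0,0,-0.04]
    - [0,0,-0.04]
    - [0,0,0]
    - [0,0,0]
    - [0,0,0]
    - [0,0,0]
    - [0,0,0]
    - [0,0,0]
    - [0,0,0]
    - [0,0,0]
    - [0,0,0]
    - [0,0,0]
    - [0,0,0]
    - [0,0,0]
  jaw: [0,0,0,0,0,0,0,0,0,0,0,0,0,0]

```text
clock: 1.5
tcp_pos: [0.4521, 0.1581, 0.3651]
orientation: [-2.373, -2.058, 0.013]
contact_force: [0.1, 0.6, 0.1]
grip_width: 0.0854
```

```bash
cat >> h.py <<'E'
def need(tp,tR):
    """remaining shift (tool axes, in move units) and twist units to target"""
    o=r.get_obs();R=Ro.from_rotvec(o['orientation'])
    dp=R.inv().apply(np.array(tp)-o['tcp_pos'])/.12
    tw=np.degrees((R.inv()*tR).as_rotvec())/120
    print('t',round(o['clock'],2),'tcp',o['tcp_pos'].round(4),'dp',dp.round(3),'tw',tw.round(3),'F',o['contact_force'].round(1),'w',round(o['grip_width'],4),'j',o['joints'].round(2))
def down(yaw): # tool z down, x at yaw deg
    a=np.radians(yaw);x=np.array([np.cos(a),np.sin(a),0]);z=np.array([0,0,-1.]);return Ro.from_matrix(np.stack([x,np.cross(z,x),z],1))
E
python3 - <<'E'
from h import *
need([.5203,.0122,.34],down(80.55))
E
```

```text
t 1.5 tcp [0.4521 0.1581 0.3651] dp [-1.122  0.735  0.211] tw [-0.003  0.003  0.011] F [0.1 0.6 0.1] w 0.0854 j [-0.65  0.2   0.2   2.06 -0.05  0.89  1.01]
```

Call:
apply_moves:
  dp:
    - [-0.28,0.18,0.05]
    - [-0.28,0.18,0.05]
    - [-0.28,0.18,0.05]
    - [-0.28,0.18,0.05]
    - [0,0,0]
  twist:
    - [0,0,0.01]
    - [0,0,0]
    - [0,0,0]
    - [0,0,0]
    - [0,0,0]
  jaw: [0,0,0,0,0]

```text
clock: 2.0
tcp_pos: [0.5185, -0.0011, 0.3401]
orientation: [2.403, 2.021, -0.015]
contact_force: [-0.3, -0.6, 0.1]
grip_width: 0.0857
```

```bash
python3 - <<'E'
from h import *
need([.5203,.0122,.291],down(80.55))
o=r.get_obs();f=r.grab_frame('wrist');save(f,'w1.png');np.savez('w1.npz',p=o['tcp_pos'],q=o['orientation'],**f)
E
```

```text
t 2.0 tcp [ 0.5185 -0.0011  0.3401] dp [ 0.116 -0.002  0.408] tw [-0.002  0.004 -0.004] F [-0.3 -0.6  0.1] w 0.0857 j [-0.37  0.31  0.3   2.01 -0.11  0.85  1.39]
```

View pics/w1.png

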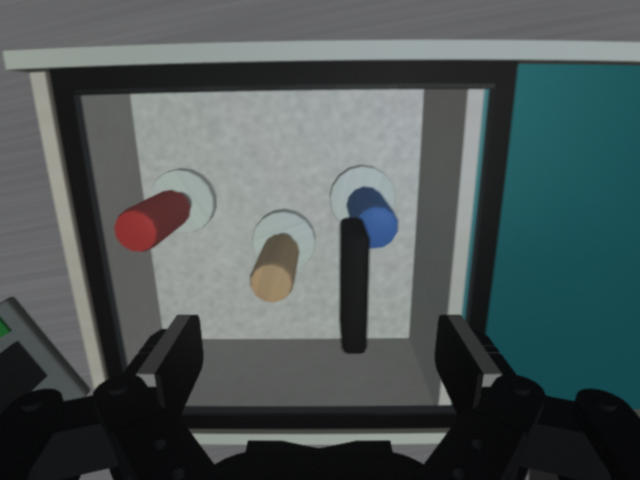

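The wrist view shows the fin's top between (353,222) and (354,350), right of mid-finger. Handle tops: red about (137,230), wood (273,283), blue (376,227). Red disc about (183,201). I'll cross-check these positions.

```bash
python3 - <<'E'
from h import *
d=dict(np.load('w1.npz'));P=(d['p'],d['q'])
for n,u,v,z in[('fin',354,222,.144),('fin',354,350,.144),('red',137,230,.098),('wood',273,283,.098),('blue',376,227,.098),('reddisc',183,201,.02),('wooddisc',284,240,.02)]:
  print(n,px2w(d,u,v,pose=P,plane=z),px2w(d,u,v,pose=P))
E
```

```text
fin [0.48715484 0.01603586 0.144     ] [0.49238992 0.01669295 0.12490402]
fin [0.54881917 0.00704019 0.144     ] [0.54857359 0.00704765 0.14438123]
red [ 0.48405277 -0.10074256  0.098     ] [ 0.48110729 -0.09306159  0.1127087 ]
wood [ 0.52747243 -0.03293788  0.098     ] [ 0.52157817 -0.02997442  0.11257378]
blue [0.50454888 0.02898284 0.098     ] [0.49990114 0.02760639 0.1136679 ]
reddisc [ 0.48420321 -0.10083787  0.02      ] [ 0.47045588 -0.06508422  0.11350051]
wooddisc [ 0.52611433 -0.03347319  0.02      ] [ 0.49875032 -0.01932159  0.11396007]
```

Call:
apply_moves:
  dp:
    - [0.116,0,0]
    - [0,0,0.2]
    - [0,0,0.2]
    - [0,0,0]
    - [0,0,0]
  twist:
    - [0,0,0]
    - [0,0,0]
    - [0,0,0]
    - [0,0,0]
    - [0,0,0]
  jaw: [0,0,0,0,0]

```text
clock: 2.55
tcp_pos: [0.5198, 0.0255, 0.2918]
orientation: [-2.389, -2.036, 0.008]
contact_force: [1.0, -0.0, 0.8]
grip_width: 0.0854
```

```bash
python3 - <<'E'
from h import *
need([.5203,.0120,.291],down(80.55))
E
```

```text
t 2.55 tcp [0.5198 0.0255 0.2918] dp [-0.11   0.022  0.007] tw [-0.003  0.001  0.003] F [ 1.  -0.   0.8] w 0.0854 j [-0.39  0.38  0.27  2.04 -0.14  0.75  1.38]
```

Call:
apply_moves:
  dp:
    - [-0.1,0.015,0]
    - [0,0,0]
    - [0,0,0]
  twist:
    - [0,0,0]
    - [0,0,0]
    - [0,0,0]
  jaw: [0,0,0]

```text
clock: 2.85
tcp_pos: [0.5203, 0.0143, 0.2944]
orientation: [-2.387, -2.04, 0.003]
contact_force: [0.6, 0.2, 0.3]
grip_width: 0.0856
```

```bash
python3 - <<'E'
from h import *
need([.5203,.0120,.291],down(80.55))
E
```

```text
t 2.85 tcp [0.5203 0.0143 0.2944] dp [-0.019  0.003  0.028] tw [-0.001  0.     0.004] F [0.6 0.2 0.3] w 0.0856 j [-0.37  0.37  0.27  2.04 -0.14  0.75  1.4 ]
```

Call:
apply_moves:
  dp:
    - [-0.015,0,0.02]
    - [0,0,0]
    - [0,0,0]
    - [0,0,0]
    - [0,0,0]
    - [0,0,0]
    - [0,0,0]
    - [0,0,0]
  twist:
    - [0,0,0]
    - [0,0,0]
    - [0,0,0]
    - [0,0,0]
    - [0,0,0]
    - [0,0,0]
    - [0,0,0]
    - [0,0,0]
  jaw: [100,200,255,255,255,255,255,255]
  grip_force: 25

```text
clock: 3.65
tcp_pos: [0.5203, 0.0119, 0.2931]
orientation: [-2.39, -2.038, 0.0]
contact_force: [-0.8, 0.3, 0.1]
grip_width: 0.0114
```

```bash
python3 - <<'E'
from h import *
need([.5203+.0345,.0120+.207,.293],down(80.55))
E
```

```text
t 3.65 tcp [0.5203 0.0119 0.2931] dp [1.749e+00 1.200e-02 1.000e-03] tw [-0.    -0.     0.003] F [-0.8  0.3  0.1] w 0.0114 j [-0.36  0.38  0.27  2.04 -0.15  0.75  1.41]
```

Call:
apply_moves:
  dp:
    - [0.1,0,0]
    - [0.17,0.002,0]
    - [0.17,0.002,0]
    - [0.17,0.002,0]
    - [0.17,0.002,0]
    - [0.17,0.002,0]
    - [0.17,0,0]
    - [0.17,0,0]
    - [0.15,0,0]
    - [0.1,0,0]
    - [0,0,0]
  twist:
    - [0,0,0]
    - [0,0,0]
    - [0,0,0]
    - [0,0,0]
    - [0,0,0]
    - [0,0,0]
    - [0,0,0]
    - [0,0,0]
    - [0,0,0]
    - [0,0,0]
    - [0,0,0]
  jaw: [255,255,255,255,255,255,255,255,255,255,255]

```text
clock: 4.75
tcp_pos: [0.5517, 0.2049, 0.2931]
orientation: [2.388, 2.038, -0.004]
contact_force: [-0.0, -3.8, 3.0]
grip_width: 0.0113
```

```bash
python3 - <<'E'
from h import *
need([.5203+.0345,.0120+.207,.293],down(80.55))
E
```

```text
t 4.75 tcp [0.5517 0.2049 0.2931] dp [0.12  0.007 0.001] tw [-0.     0.002  0.003] F [-0.  -3.8  3. ] w 0.0113 j [-0.64  0.47  0.23  1.88 -0.14  0.81  1.08]
```

Call:
apply_moves:
  dp:
    - [0.06,0,0]
    - [0.06,0,0]
    - [0.04,0,0]
    - [0.04,0,0]
    - [0,0,0]
    - [0,0,0]
  twist:
    - [0,0,0]
    - [0,0,0]
    - [0,0,0]
    - [0,0,0]
    - [0,0,0]
    - [0,0,0]
  jaw: [255,255,255,255,255,255]

```text
clock: 5.35
tcp_pos: [0.5542, 0.209, 0.293]
orientation: [2.399, 2.009, -0.051]
contact_force: [-0.4, -1.3, -1.8]
grip_width: 0.0112
```

```bash
python3 - <<'E'
from h import *
need([.5203+.0345,.0120+.207,.293],down(80.55))
f=r.grab_frame('top');save(f,'top1.png')
cv2.imwrite('pics/top1c.png',cv2.resize(cv2.imread('pics/top1.png')[180:320,180:400],None,fx=3.6,fy=3.6))
E
```

```text
t 5.35 tcp [0.5542 0.209  0.293 ] dp [ 0.083 -0.01  -0.002] tw [-0.006  0.016 -0.006] F [-0.4 -1.3 -1.8] w 0.0112 j [-0.66  0.48  0.25  1.86 -0.13  0.84  1.04]
```

View pics/top1c.png

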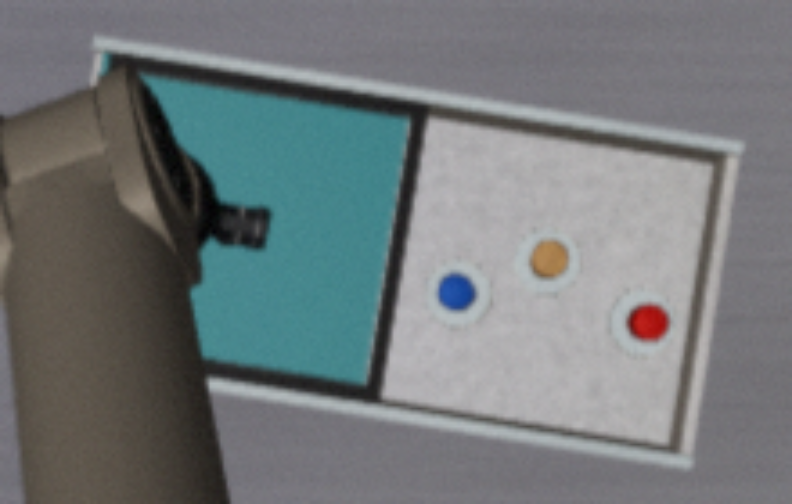

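Cover's trailing bar has moved from about (687,300) to (402,250) in the crop. I'll convert that and check the grasp point.

```bash
python3 - <<'E'
from h import *
T=dict(np.load('top0.npz'))
g=lambda u,v:(180+u/3.6-.36,180+v/3.6-.36)
y=np.array([.164,.986,0])
a=[px2w(T,*g(*p),plane=.112)@y for p in[(710,155),(665,445),(425,115),(378,393)]]
print(a,a[2]-a[0],a[3]-a[1])
o=r.get_obs();R=Ro.from_rotvec(o['orientation']);gp=o['tcp_pos']+R.apply([0,0,.155]);print(gp,(gp-np.array([.5203,.0119,.138]))@y,o['contact_force'],o['moment'])
E
```

```text
[np.float64(-0.04008426325398105), np.float64(-0.04142326023009655), np.float64(0.15210415302259436), np.float64(0.15203420899504655)] 0.1921884162765754 0.1934574692251431
[0.55157017 0.2044134  0.13812315] 0.1949465182169071 [-0.0678865  -1.01122982  0.15083247] [ 0.69351757 -0.38148076  0.30097675]
```

Call:
apply_moves:
  dp:
    - [0.15,0,0]
    - [0.15,0,0]
    - [0.12,0,0]
    - [0.1,0,0]
    - [0,0,0]
    - [0,0,0]
  twist:
    - [0,0.016,0]
    - [0,0.01,0]
    - [0,0.01,0]
    - [0,0.01,0]
    - [0,0,0]
    - [0,0,0]
  jaw: [255,255,255,255,255,255]

```text
clock: 6.0
tcp_pos: [0.5606, 0.2058, 0.2921]
orientation: [-2.443, -1.952, 0.1]
contact_force: [-0.4, -1.0, -1.1]
grip_width: 0.0114
```

```bash
cat > g.py <<'E'
from h import *
y=np.array([.164,.986,0])
need([.5203+.0345,.0120+.207,.293],down(80.55))
o=r.get_obs();R=Ro.from_rotvec(o['orientation']);gp=o['tcp_pos']+R.apply([0,0,.155]);print(gp,(gp-np.array([.5203,.0119,.138]))@y,o['contact_force'],o['moment'])
E
python3 g.py
```

```text
t 6.0 tcp [0.5606 0.2058 0.2921] dp [ 0.096 -0.072 -0.008] tw [-0.025  0.019 -0.027] F [-0.4 -1.  -1.1] w 0.0114 j [-0.65  0.5   0.25  1.84 -0.15  0.89  1.03]
[0.55163772 0.20118161 0.13742449] 0.19177105507024642 [-0.42150219 -1.00587524 -1.13442058] [ 0.46690935 -0.58406901  0.89619943]
```

Call:
apply_moves:
  dp:
    - [0,0,0]
    - [0,0,0]
    - [0,0,0]
    - [0,0,-0.2]
    - [0,0,-0.3]
    - [0,0,-0.2]
    - [0,0,0]
  twist:
    - [0,0,0]
    - [0,0,0]
    - [0,0,0]
    - [0,0,0]
    - [-0.02,0.02,-0.02]
    - [-0.01,0.01,-0.01]
    - [0,0,0]
  jaw: [0,0,0,0,0,0,0]

```text
clock: 6.7
tcp_pos: [0.5638, 0.2139, 0.3764]
orientation: [-2.377, -2.039, -0.041]
contact_force: [-0.1, 0.1, -0.3]
grip_width: 0.0853
```

```bash
python3 g.py; python3 - <<'E'
from h import *
need([.484,-.0998,.33],down(-9.45))
f=r.grab_frame('wrist');save(f,'w2.png')
f=r.grab_frame('side');save(f,'s2.png')
cv2.imwrite('pics/s2c.png',cv2.resize(cv2.imread('pics/s2.png')[170:345,210:400],None,fx=3.2,fy=3.2,interpolation=cv2.INTER_CUBIC))
E
```

```text
t 6.7 tcp [0.5638 0.2139 0.3764] dp [ 0.012 -0.087  0.695] tw [ 0.005 -0.012  0.006] F [-0.1  0.1 -0.3] w 0.0853 j [-0.65  0.39  0.25  1.79 -0.13  0.96  1.07]
[0.56595765 0.21766575 0.22145029] 0.2103728811922631 [-0.07301683  0.13127864 -0.3462542 ] [-0.08046319  0.00672872  0.00440164]
t 6.7 tcp [0.5638 0.2139 0.3764] dp [-2.694 -0.263  0.314] tw [-0.006 -0.014  0.756] F [-0.1  0.1 -0.3] w 0.0853 j [-0.65  0.39  0.25  1.79 -0.13  0.96  1.07]
```

View pics/s2c.png

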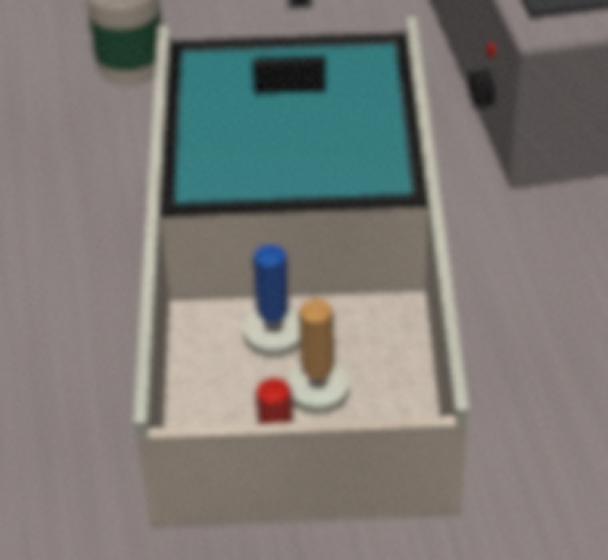

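View pics/w2.png

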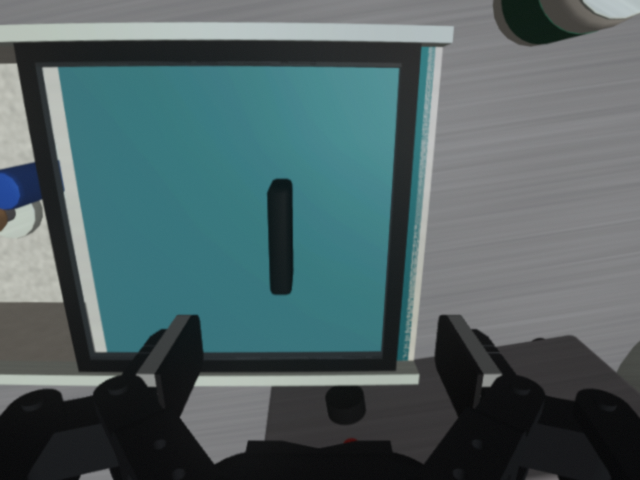

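The cover is almost at the end: fin top runs (281,182)–(281,292), cover's leading edge at (420,50)–(396,368), case end at (438,50)–(413,368). I'll measure these.

```bash
python3 - <<'E'
from h import *
f=r.grab_frame('wrist');o=r.get_obs();P=(o['tcp_pos'],o['orientation'])
c=np.array([.5299,.0729,0]);y=np.array([.164,.986,0])
for n,u,v,z in[('fin',282,184,.144),('fin',281,291,.144),('lead',420,50,.112),('lead',396,368,.112),('trail',18,60,.112),('trail',80,370,.112),('end',450,45,.116),('end',413,380,.116)]:
  w=px2w(f,u,v,pose=P,plane=z);print(n,w,(w-c)@y)
d=dict(np.load('w1.npz'));P=(d['p'],d['q'])
for n,u,v,z in[('fin',354,222,.144),('fin',354,350,.144),('trail0',60,75,.112),('trail0',105,420,.112),('lead0',515,65,.112),('lead0',487,350,.112)]:
  w=px2w(d,u,v,pose=P,plane=z);print(n,w,(w-c)@y)
E
```

```text
fin [0.51790831 0.20528893 0.144     ] 0.1285688484621224
fin [0.57434444 0.19445641 0.144     ] 0.1271435086569793
lead [0.46436834 0.28623166 0.112     ] 0.19959782813497756
lead [0.65685543 0.25523952 0.112     ] 0.20060745640719702
trail [0.43532774 0.075726   0.112     ] -0.012723417890103218
trail [0.6246194  0.04589615 0.112     ] -0.011091813542155755
end [0.46450637 0.30086345 0.116     ] 0.21404740308874562
end [0.66532254 0.26514667 0.116     ] 0.21176450938063252
fin [0.48715484 0.01603586 0.144     ] -0.06307825233009302
fin [0.54881917 0.00704019 0.144     ] -0.061835025780956426
trail0 [ 0.40227957 -0.10754124  0.112     ] -0.19884481747572158
trail0 [ 0.59437652 -0.15129621  0.112     ] -0.21048331043058913
lead0 [0.43483871 0.10069015 0.112     ] 0.011811039783065781
lead0 [0.58236072 0.0804463  0.112     ] 0.016044206502336678
```

I'll grip the fin once more and read the force during a push, to confirm it's against the end stop.

```bash
python3 - <<'E'
from h import *
need([.552,.202,.293],down(80.55))
E
```

```text
t 6.85 tcp [0.5625 0.2136 0.3722] dp [-0.122 -0.074  0.658] tw [ 0.002 -0.01   0.006] F [-0.1  0.4 -0.7] w 0.0853 j [-0.65  0.39  0.25  1.79 -0.13  0.96  1.07]
```

Call:
apply_moves:
  dp:
    - [-0.12,-0.07,0.2]
    - [0,0,0.3]
    - [0,0,0.1]
    - [0,0,0]
    - [0,0,0]
    - [0,0,0]
    - [0,0,0]
    - [0,0,0]
    - [0.1,0,0]
    - [0.12,0,0]
    - [0.12,0,0]
  twist:
    - [0,-0.01,0]
    - [0,0,0]
    - [0,0,0]
    - [0,0,0]
    - [0,0,0]
    - [0,0,0]
    - [0,0,0]
    - [0,0,0]
    - [0,0,0]
    - [0,0,0]
    - [0,0,0]
  jaw: [0,0,0,150,220,255,255,255,255,255,255]

```text
clock: 7.95
tcp_pos: [0.5568, 0.2128, 0.2957]
orientation: [2.391, 2.002, -0.082]
contact_force: [-14.2, -33.9, 17.0]
grip_width: 0.0114
```

```bash
python3 g.py
```

```text
t 7.95 tcp [0.5568 0.2128 0.2957] dp [ 0.049 -0.025  0.02 ] tw [-0.008  0.026 -0.006] F [-14.2 -33.9  17. ] w 0.0114 j [-0.68  0.49  0.26  1.84 -0.11  0.87  1.03]
[0.55269006 0.20492435 0.14095416] 0.19563398363243922 [-14.18438055 -33.946398    17.00699346] [-6.797245    2.88221457  0.28870713]
```

A 34 N reaction with no advance: it's at the end stop. Release and rise.

Call:
apply_moves:
  dp:
    - [-0.03,0,0]
    - [0,0,0]
    - [0,0,0]
    - [0,0,0]
    - [0,0,-0.2]
    - [0,0,-0.25]
    - [0,0,-0.2]
    - [0,0,0]
  twist:
    - [0,0,0]
    - [0,0,0]
    - [0,0,0]
    - [0,0,0]
    - [0,0.02,0]
    - [0,0,0]
    - [0,0,0]
    - [0,0,0]
  jaw: [255,0,0,0,0,0,0,0]

```text
clock: 8.75
tcp_pos: [0.5582, 0.2155, 0.378]
orientation: [-2.4, -2.017, 0.023]
contact_force: [0.9, -0.2, 0.5]
grip_width: 0.0854
```

```bash
python3 - <<'E'
from h import *
o=r.get_obs()
need([.484,-.1,.36],down(-9.45))
d=np.array([.484,-.1,.36])-o['tcp_pos'];print(d)
# rows: n rows, rotate about tool z evenly
n=14;R0=Ro.from_rotvec(o['orientation']);tot=(R0.inv()*down(-9.45)).as_rotvec()
for i in range(n):
  R=R0*Ro.from_rotvec(tot*i/n);print((R.inv().apply(d/n)/.12).round(2),(np.degrees(tot/n)/120).round(3))
E
```

```text
t 8.75 tcp [0.5582 0.2155 0.378 ] dp [-2.695 -0.154  0.172] tw [-0.003  0.008  0.746] F [ 0.9 -0.2  0.5] w 0.0854 j [-0.67  0.39  0.26  1.78 -0.12  1.    1.03]
[-0.07420537 -0.31550619 -0.01804998]
[-0.19 -0.01  0.01] [-0.     0.001  0.053]
[-0.19  0.01  0.01] [-0.     0.001  0.053]
[-0.19  0.03  0.01] [-0.     0.001  0.053]
[-0.19  0.05  0.01] [-0.     0.001  0.053]
[-0.18  0.07  0.01] [-0.     0.001  0.053]
[-0.17  0.09  0.01] [-0.     0.001  0.053]
[-0.16  0.11  0.01] [-0.     0.001  0.053]
[-0.14  0.13  0.01] [-0.     0.001  0.053]
[-0.13  0.14  0.01] [-0.     0.001  0.053]
[-0.11  0.16  0.01] [-0.     0.001  0.053]
[-0.09  0.17  0.01] [-0.     0.001  0.053]
[-0.08  0.18  0.01] [-0.     0.001  0.053]
[-0.06  0.18  0.01] [-0.     0.001  0.053]
[-0.03  0.19  0.01] [-0.     0.001  0.053]
```

Call:
apply_moves:
  dp:
    - [-0.19,-0.01,0.01]
    - [-0.19,0.01,0.01]
    - [-0.19,0.03,0.01]
    - [-0.19,0.05,0.01]
    - [-0.18,0.07,0.01]
    - [-0.17,0.09,0.01]
    - [-0.16,0.11,0.01]
    - [-0.14,0.13,0.01]
    - [-0.13,0.14,0.01]
    - [-0.11,0.16,0.01]
    - [-0.09,0.17,0.01]
    - [-0.08,0.18,0.01]
    - [-0.06,0.15,0.01]
    - [0,0,0]
    - [0,0,0]
  twist:
    - [0,0.001,0.053]
    - [0,0.001,0.053]
    - [0,0.001,0.053]
    - [0,0.001,0.053]
    - [0,0.001,0.053]
    - [0,0.001,0.053]
    - [0,0,0.053]
    - [0,0,0.053]
    - [0,0,0.053]
    - [0,0,0.053]
    - [0,0,0.053]
    - [0,0,0.053]
    - [0,0,0.053]
    - [0,0,0.02]
    - [0,0,0]
  jaw: [0,0,0,0,0,0,0,0,0,0,0,0,0,0,0]

```text
clock: 10.25
tcp_pos: [0.4829, -0.0688, 0.3562]
orientation: [-3.122, 0.197, 0.007]
contact_force: [0.1, -0.1, 0.2]
grip_width: 0.0852
```

```bash
python3 - <<'E'
from h import *
need([.484,-.1,.30],down(-9.45))
f=r.grab_frame('wrist');o=r.get_obs();save(f,'w3.png');np.savez('w3.npz',p=o['tcp_pos'],q=o['orientation'],**f)
E
```

```text
t 10.25 tcp [ 0.4829 -0.0688  0.3562] dp [0.044 0.263 0.465] tw [-0.006  0.003  0.018] F [ 0.1 -0.1  0.2] w 0.0852 j [-0.55  0.27  0.68  2.08 -0.23  0.88  0.13]
```

View pics/w3.png

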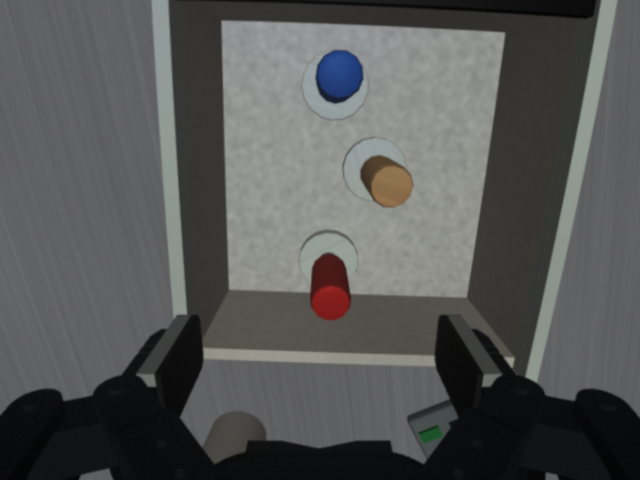

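Red handle's top is at about (331,300), with its disc at (329,260). Wood is at (391,185) and blue at (340,75).

```bash
python3 - <<'E'
from h import *
d=dict(np.load('w3.npz'));P=(d['p'],d['q'])
print(px2w(d,331,300,pose=P,plane=.098),px2w(d,329,258,pose=P,plane=.02),px2w(d,391,185,pose=P,plane=.098),px2w(d,250,353,pose=P,plane=.106))
need([.484,-.1,.30],down(-9.45))
E
```

```text
[ 0.48541804 -0.10115712  0.098     ] [ 0.48573034 -0.10110974  0.02      ] [ 0.52746438 -0.03439803  0.098     ] [ 0.43112792 -0.12742768  0.106     ]
t 10.3 tcp [ 0.4829 -0.0688  0.3562] dp [0.044 0.263 0.465] tw [-0.006  0.003  0.019] F [ 0.3 -0.4 -0.1] w 0.0853 j [-0.55  0.27  0.68  2.08 -0.23  0.88  0.13]
```

Call:
apply_moves:
  dp:
    - [0.025,0.13,0.1]
    - [0.025,0.12,0.2]
    - [0,0,0.2]
    - [0,0,0]
    - [0,0,0]
  twist:
    - [0,0,0.018]
    - [0,0,0]
    - [0,0,0]
    - [0,0,0]
    - [0,0,0]
  jaw: [0,0,0,0,0]

```text
clock: 10.8
tcp_pos: [0.4872, -0.0953, 0.2945]
orientation: [-3.118, 0.233, 0.002]
contact_force: [-0.3, -0.5, 0.2]
grip_width: 0.0854
```

```bash
python3 - <<'E'
from h import *
need([.4845,-.1005,.228],down(-9.45))
E
```

```text
t 10.8 tcp [ 0.4872 -0.0953  0.2945] dp [-0.014  0.055  0.553] tw [-0.007  0.001  0.008] F [-0.3 -0.5  0.2] w 0.0854 j [-0.44  0.39  0.63  2.11 -0.35  0.75  0.27]
```

Call:
apply_moves:
  dp:
    - [-0.014,0.045,0.1]
    - [0,0,0.2]
    - [0,0,0.2]
    - [0,0,0.04]
    - [0,0,0]
    - [0,0,0]
  twist:
    - [-0.006,0,0.007]
    - [0,0,0]
    - [0,0,0]
    - [0,0,0]
    - [0,0,0]
    - [0,0,0]
  jaw: [0,0,0,0,0,0]

```text
clock: 11.4
tcp_pos: [0.4871, -0.0994, 0.231]
orientation: [-3.13, 0.252, -0.009]
contact_force: [-0.1, 0.5, 0.0]
grip_width: 0.085
```

```bash
python3 - <<'E'
from h import *
need([.4845,-.1005,.228],down(-9.45))
f=r.grab_frame('wrist');save(f,'w4.png')
E
```

```text
t 11.4 tcp [ 0.4871 -0.0994  0.231 ] dp [-0.02   0.012  0.025] tw [-0.001 -0.003  0.002] F [-0.1  0.5  0. ] w 0.085 j [-0.36  0.5   0.55  2.14 -0.45  0.61  0.35]
```

View pics/w4.png

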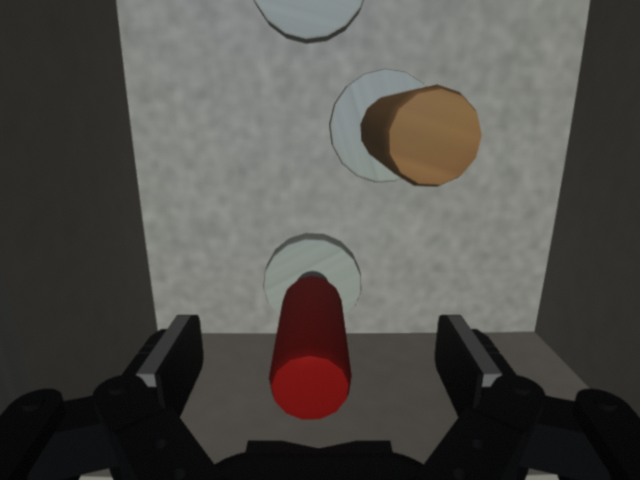

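The red handle's top at (311,385) lies between the pads, about 2 mm left of centre. I'll correct that and close.

Call:
apply_moves:
  dp:
    - [-0.02,0.01,0.02]
    - [0,0,0]
    - [0,0,0]
    - [0,0,0]
    - [0,0,0]
    - [0,0,0]
    - [0,0,0]
    - [0,0,0]
  twist:
    - [0,0,0]
    - [0,0,0]
    - [0,0,0]
    - [0,0,0]
    - [0,0,0]
    - [0,0,0]
    - [0,0,0]
    - [0,0,0]
  jaw: [0,0,120,200,255,255,255,255]
  grip_force: 60

```text
clock: 12.25
tcp_pos: [0.4852, -0.1003, 0.2309]
orientation: [-3.13, 0.251, -0.017]
contact_force: [0.0, 0.8, -0.2]
grip_width: 0.0248
```

```bash
python3 - <<'E'
from h import *
need([.4845,-.1005,.428],down(-9.45))
E
```

```text
t 12.25 tcp [ 0.4852 -0.1003  0.2309] dp [ 0.011 -0.002 -1.642] tw [-0.001 -0.005  0.002] F [ 0.   0.8 -0.2] w 0.0248 j [-0.36  0.49  0.54  2.15 -0.45  0.6   0.35]
```

Call:
apply_moves:
  dp:
    - [0,0,-0.1]
    - [0,0,-0.2]
    - [0,0,-0.25]
    - [0,0,-0.25]
    - [0,0,-0.25]
    - [0,0,-0.25]
    - [0,0,-0.2]
    - [0,0,-0.1]
    - [0,0,0]
    - [0,0,0]
  twist:
    - [0,0,0]
    - [0,0,0]
    - [0,0,0]
    - [0,0,0]
    - [0,0,0]
    - [0,0,0]
    - [0,0,0]
    - [0,0,0]
    - [0,0,0]
    - [0,0,0]
  jaw: [255,255,255,255,255,255,255,255,255,255]

```text
clock: 13.25
tcp_pos: [0.4805, -0.1026, 0.4343]
orientation: [-3.128, 0.259, -0.011]
contact_force: [-0.8, -0.5, -1.8]
grip_width: 0.0245
```

```bash
cat > t.py <<'E'
from h import *
a=np.radians(19.4);fz=np.array([-.5*np.cos(a),-.5*np.sin(a),np.sqrt(.75)])
lens=np.array([.590,-.3153,.100]);focus=lens+.13*fz
def target(L=.223,R=None):
    # minimal rotation taking tool z to -fz
    o=r.get_obs();R=Ro.from_rotvec(o['orientation']);z=R.apply([0,0,1]);t=-fz
    ax=np.cross(z,t);s=np.linalg.norm(ax);q=Ro.from_rotvec(ax/s*np.arctan2(s,z@t))
    return focus+L*fz,q*R
E
python3 - <<'E'
from t import *
o=r.get_obs();p,R=target();need(p,R);print(p)
n=14;R0=Ro.from_rotvec(o['orientation']);tot=(R0.inv()*R).as_rotvec();d=p-o['tcp_pos']
for i in range(n): print(((R0*Ro.from_rotvec(tot*i/n)).inv().apply(d/n)/.12).round(2),(np.degrees(tot/n)/120).round(3))
f=r.grab_frame('side');save(f,'s5.png');f=r.grab_frame('wrist');save(f,'w5.png')
E
```

```text
t 13.25 tcp [ 0.4805 -0.1026  0.4343] dp [-0.099  2.309  0.231] tw [0.119 0.216 0.   ] F [-0.8 -0.5 -1.8] w 0.0245 j [-0.59  0.16  0.76  1.99 -0.13  1.04  0.07]
[ 0.4235212  -0.37392644  0.40570697]
[-0.01  0.16  0.02] [0.009 0.015 0.   ]
[-0.01  0.17  0.01] [0.009 0.015 0.   ]
[-0.01  0.17  0.01] [0.009 0.015 0.   ]
[-0.01  0.17  0.01] [0.009 0.015 0.   ]
[-0.01  0.17  0.  ] [0.009 0.015 0.   ]
[-0.01  0.17  0.  ] [0.009 0.015 0.   ]
[-0.01  0.17 -0.  ] [0.009 0.015 0.   ]
[-0.01  0.17 -0.01] [0.009 0.015 0.   ]
[-0.01  0.17 -0.01] [0.009 0.015 0.   ]
[-0.01  0.17 -0.01] [0.009 0.015 0.   ]
[-0.01  0.17 -0.02] [0.009 0.015 0.   ]
[-0.01  0.16 -0.02] [0.009 0.015 0.   ]
[-0.01  0.16 -0.02] [0.009 0.015 0.   ]
[-0.01  0.16 -0.03] [0.009 0.015 0.   ]
```

View pics/s5.png

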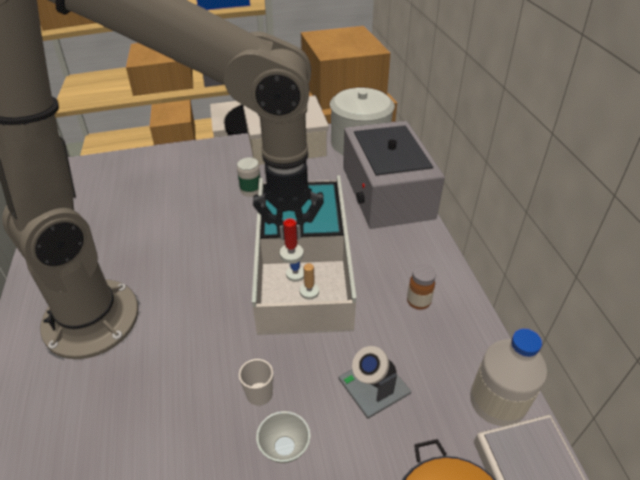

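View pics/w5.png

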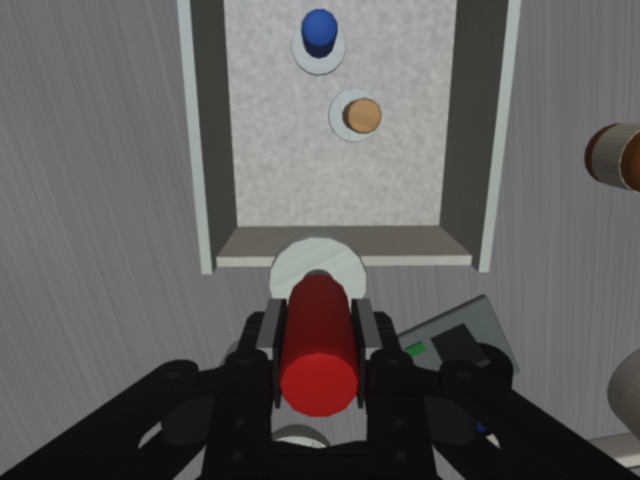

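The stamp hangs straight in the pads (disc around (318,280)), and the other two are upright. Now moving to the focus.

Call:
apply_moves:
  dp:
    - [-0.01,0.1,0.01]
    - [-0.01,0.17,0.01]
    - [-0.01,0.17,0.01]
    - [-0.01,0.17,0.01]
    - [-0.01,0.17,0]
    - [-0.01,0.17,0]
    - [-0.01,0.17,0]
    - [-0.01,0.17,-0.01]
    - [-0.01,0.17,-0.01]
    - [-0.01,0.17,-0.01]
    - [-0.01,0.17,-0.02]
    - [-0.01,0.16,-0.02]
    - [-0.01,0.16,-0.02]
    - [0,0,0]
    - [0,0,0]
  twist:
    - [0.009,0.015,0]
    - [0.009,0.015,0]
    - [0.009,0.015,0]
    - [0.009,0.015,0]
    - [0.009,0.015,0]
    - [0.009,0.015,0]
    - [0.009,0.015,0]
    - [0.009,0.015,0]
    - [0.009,0.015,0]
    - [0.009,0.015,0]
    - [0.009,0.015,0]
    - [0.009,0.015,0]
    - [0.009,0.015,0]
    - [0,0,0]
    - [0,0,0]
  jaw: [255,255,255,255,255,255,255,255,255,255,255,255,255,255,255]

```text
clock: 14.85
tcp_pos: [0.4181, -0.3565, 0.3873]
orientation: [-2.852, 0.241, -0.605]
contact_force: [1.2, 1.6, -2.0]
grip_width: 0.0246
```

```bash
python3 - <<'E'
from t import *
p,R=target();need(p,R)
E
```

```text
t 14.85 tcp [ 0.4181 -0.3565  0.3873] dp [ 0.128  0.098 -0.143] tw [ 0.002  0.03  -0.   ] F [ 1.2  1.6 -2. ] w 0.0246 j [ 0.12  0.32  0.72  1.99 -0.85  0.92  1.17]
```

Call:
apply_moves:
  dp:
    - [0.06,0.05,-0.07]
    - [0.06,0.05,-0.07]
    - [0,0,0]
    - [0,0,0]
    - [0,0,0]
  twist:
    - [0,0.015,0]
    - [0,0.015,0]
    - [0,0,0]
    - [0,0,0]
    - [0,0,0]
  jaw: [255,255,255,255,255]

```text
clock: 15.35
tcp_pos: [0.4245, -0.3728, 0.4065]
orientation: [-2.834, 0.246, -0.7]
contact_force: [0.2, -0.3, -1.4]
grip_width: 0.0249
```

```bash
python3 - <<'E'
from t import *
p,R=target();need(p,R)
E
```

```text
t 15.35 tcp [ 0.4245 -0.3728  0.4065] dp [-0.008  0.012  0.   ] tw [ 0.001 -0.002  0.   ] F [ 0.2 -0.3 -1.4] w 0.0249 j [ 0.15  0.31  0.72  1.96 -0.9   0.93  1.2 ]
```

Call:
apply_moves:
  dp:
    - [-0.008,0.01,0]
    - [0,0,0]
    - [0,0,0]
    - [0,0,0]
  twist:
    - [0,0,0]
    - [0,0,0]
    - [0,0,0]
    - [0,0,0]
  jaw: [255,255,255,255]

```text
clock: 15.75
tcp_pos: [0.4236, -0.3728, 0.4053]
orientation: [-2.833, 0.244, -0.699]
contact_force: [-0.2, -0.2, -2.6]
grip_width: 0.0251
```

```bash
python3 - <<'E'
from t import *
p,R=target();need(p,R);o=r.get_obs();print(abs(o['qvel']).max())
f=r.grab_frame('side');save(f,'s6.png');np.savez('s6.npz',**f);g=r.grab_frame('wrist');save(g,'w6.png');t=r.grab_frame('top');save(t,'t6.png')
np.savez('w6.npz',p=o['tcp_pos'],q=o['orientation'],**g)
need(p,R)
def proj(f,X):
  return cv2.projectPoints(np.array([X]),cv2.Rodrigues(np.array(f['R']))[0],np.array(f['t']),np.array(f['intrinsics']),np.array(f['dist_coeffs']))[0].ravel()
for k in(0,.012,.026,.09): print(k,proj(f,focus+k*fz),proj(t,focus+k*fz))
cv2.imwrite('pics/s6c.png',cv2.resize(cv2.imread('pics/s6.png')[250:410,250:450],None,fx=4,fy=4,interpolation=cv2.INTER_CUBIC))
E
```

```text
t 15.75 tcp [ 0.4236 -0.3728  0.4053] dp [ 0.003  0.008 -0.005] tw [-0.    -0.001  0.   ] F [-0.2 -0.2 -2.6] w 0.0251 j [ 0.15  0.31  0.72  1.96 -0.9   0.93  1.2 ]
0.003139987009412264
t 15.9 tcp [ 0.4236 -0.3728  0.4054] dp [ 0.002  0.008 -0.004] tw [-0.    -0.001  0.   ] F [ 0.1  0.5 -2. ] w 0.0246 j [ 0.15  0.31  0.72  1.96 -0.9   0.93  1.2 ]
0 [342.45120563 344.22854405] [469.46066438 248.67603952]
0.012 [339.65770435 342.18511982] [471.60359607 251.05653921]
0.026 [336.3184725  339.74108438] [474.14759691 253.88342649]
0.09 [319.86044324 327.6728641 ] [486.41630889 267.52950601]
```

View pics/s6c.png

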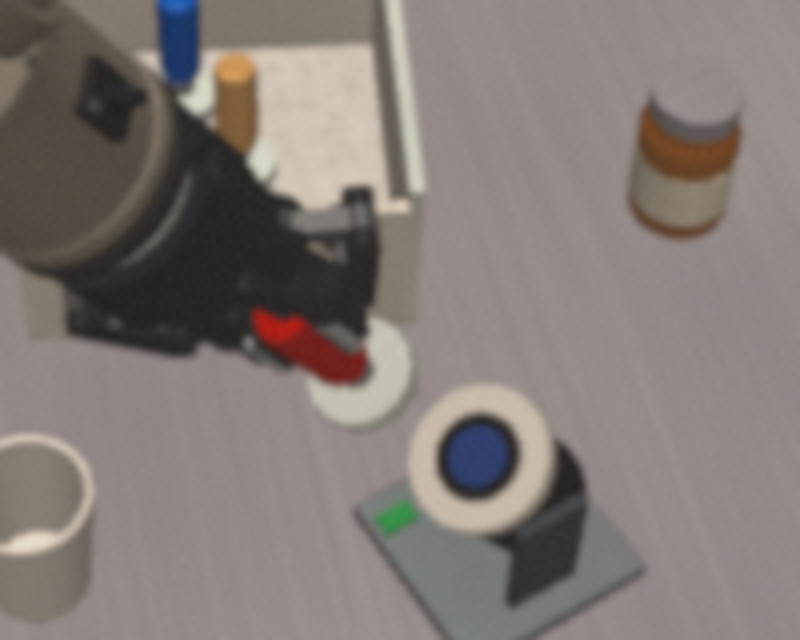

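View pics/w6.png

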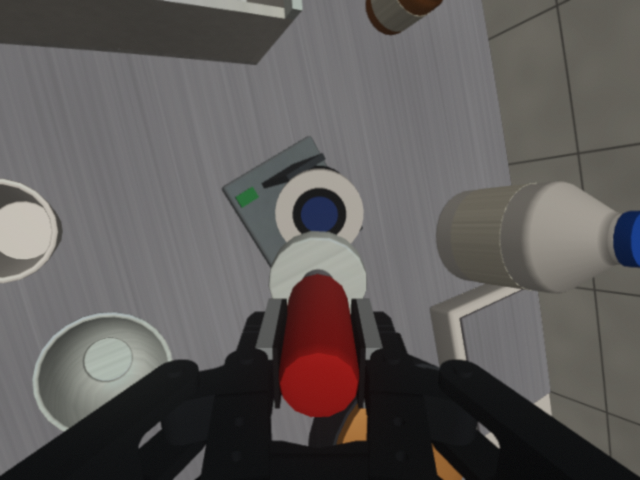

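View pics/t6.png

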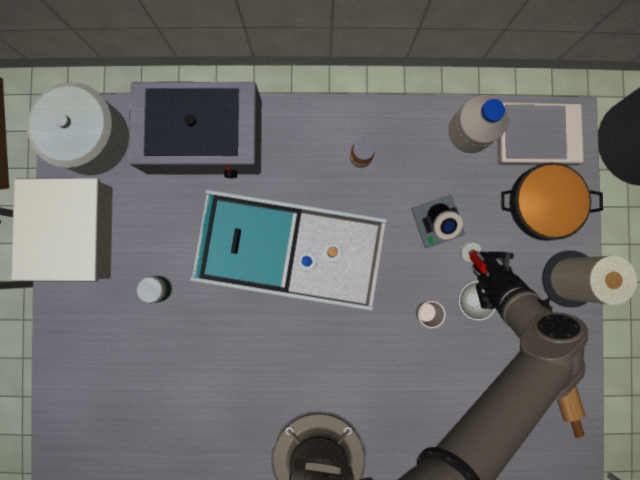

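All three views agree. In the side view the disc's upper centre is at about (340,343.5), against a predicted (339.7,342.2). Handing in.

```bash
python3 - <<'E'
from h import *
o=r.get_obs();print(o['clock'],abs(o['qvel']).max(),o['grip_width'])
print(r.hand_in())
E
```

```text
15.9 0.001735646722438454 0.02456128266883076
the job is handed in; nothing more can be done
None
```

The job is handed in at 15.9 s. The cover is open and the red stamp is held still in front of the inspection camera; the hand-in gave no verdict.

- **Cover:** I slid it by its fin until it stopped. Images put the fin's travel at about 0.19 to 0.195 m, close to the 0.19 m threshold. A second push met about 34 N with no further movement, so I took it to be at its end stop. The cover seems to have started about 1 cm open, which would explain the short travel. I could not read the joint value itself.
- **Stamp:** I gripped it upright by the handle at 60 N, and it hung straight in the pads after the lift. At the last check the flange was within about 1.5 mm of its target and the tilt within about 0.2°.
- **Face position:** In the side view, the disc was within about 2 px of where I predicted it. Taking the 2 mm calibration into account, I put the face within about 4 mm of the focus point. The lens tilt measured 30 to 31° in two views.
- **Rest of the bench:** The blue and wooden stamps are standing where they were. The other items look unmoved, and nothing touched the camera. The arm was still (joint speeds below 0.004 rad/s).

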